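# Transfer leg sleeves to the kit shelf in reverse order

### The job

Move the four aluminium leg sleeves from the pads of the goods-in shelf to the spigots of the kit shelf, one to a spigot and in reverse order, because the kit is used up from the other end: the sleeve that stands leftmost on the goods-in shelf goes on the rightmost spigot, the next one on the spigot beside it, and so on. Each sleeve must end standing loosely over its spigot, narrow end up and fully down on the board; never tip a sleeve over, and leave the small nut and the end cap on the shelves where they are.

Things in the scene. Friction and masses are not known exactly. Their poses are not given: they have to be found in the camera images.
- center_short (a point): Loose bare-aluminium tapered leg sleeve, hollow and open at both ends, 3 mm wall, narrow end up; the short wide sleeve: 50 mm high, outside diameter 64 mm at the foot tapering to 56 mm at the top. About 0.08 to 0.21 kg. The point is at its centre, on the axis half-way up; z is the axis, up.
- center_tall (a point): Loose bare-aluminium tapered leg sleeve, hollow and open at both ends, 3 mm wall, narrow end up; the tall slim sleeve: 76 mm high, outside diameter 52 mm at the foot tapering to 42 mm at the top. About 0.08 to 0.21 kg. The point is at its centre, on the axis half-way up; z is the axis, up.
- center_flanged (a point): Loose bare-aluminium tapered leg sleeve, hollow and open at both ends, 3 mm wall, narrow end up; the sleeve with a flange round its foot: 62 mm high, outside diameter 50 mm tapering to 44 mm at the top, the flange 66 mm across and 7 mm high. About 0.08 to 0.21 kg. The point is at its centre, on the axis half-way up; z is the axis, up.
- center_collared (a point): Loose bare-aluminium tapered leg sleeve, hollow and open at both ends, 3 mm wall, narrow end up; the sleeve with a collar round its top: 62 mm high, outside diameter 50 mm tapering to 46 mm, the collar 60 mm across over the top 12 mm. About 0.08 to 0.21 kg. The point is at its centre, on the axis half-way up; z is the axis, up.
- pad_short: Fixed round black rubber pad, 74 mm across, 4 mm thick, on the goods-in shelf; the short sleeve stands on it at the start. Origin at the centre of its underside.
- pad_tall: Fixed round black rubber pad, 74 mm across, 4 mm thick, on the goods-in shelf; the tall sleeve stands on it at the start. Origin at the centre of its underside.
- pad_flanged: Fixed round black rubber pad, 74 mm across, 4 mm thick, on the goods-in shelf; the flanged sleeve stands on it at the start. Origin at the centre of its underside.
- pad_collared: Fixed round black rubber pad, 74 mm across, 4 mm thick, on the goods-in shelf; the collared sleeve stands on it at the start. Origin at the centre of its underside.
- goods_shelf: Goods-in shelf, nearer or farther than the kit shelf. Fixed dark steel board, 120 (x) by 460 mm (y), 8 mm thick, 12 mm high red bumper along its -x edge, 35 mm end plates. Origin under its centre, on the table; y runs along the row to the robot's left, z up; yaw within 0.1 rad. The pads stand at x = 0, y = -150, -50, 50, 150 mm, in any order.
- kit_shelf: Kit shelf. Fixed dark steel board, 120 (x) by 460 mm (y), 8 mm thick, 12 mm high red bumper along its -x edge, 35 mm end plates. Origin under its centre, on the table; y runs along the row to the robot's left, z up; yaw within 0.1 rad. Four fixed white plastic tapered spigots at x = 0, y = -150, -50, 50, 150 mm: 40 mm tall above the board, 32 mm across at the foot, 18 mm at the tip; a sleeve lowered over one stands on the board with play all round.
- nut: Bystander: loose round brass nut, 20 mm across, 10 mm high, standing on the goods-in shelf towards its +x edge, between two pads. Origin under its centre.
- end_cap: Bystander: loose black plastic end cap, 22 by 26 by 14 mm, standing on the kit shelf towards its +x edge, between two spigots. Origin under its centre.
There are look-alikes about, which are no part of the job. What is shaped like the part that bears center_collared but orange, red or turquoise is not meant.

How it is judged:
By the outcome, as a careful person would: the job done as asked, in the order asked, and still so for the second after the job is handed in, with the robot touching nothing.
It also fails if it takes over 120 s, if anything falls off the work surface, if the arm or the gripper's body presses on something with over 40 N, if the wrist force passes 120 N, or if a joint passes its speed limit or range.

### The arm

A 6-joint arm with a two-finger parallel gripper is mounted at the origin on the work surface. World frame = base frame: x ahead of the robot, y to its left, z up, the work surface at z = 0. Lengths are in m, angles in rad, forces in N, time in s.
With the tool pointing down it reaches from about 0.275 to 1 m from the base axis. Payload 8.4 kg.
Tool frame: the origin (TCP) lies between the finger pads; the fingertips stand robot.finger_overhang ahead of it and the grasp point (between the pads) lies 11 mm behind it (robot.finger_overhang is the distance from the TCP to the fingertips, in m); z points along the fingers, y is the direction in which the jaws open and shut (so a half turn about z gives the same grasp; the last joint's range is limited). The gripper opens to 85 mm and grips with 20 to 120 N. Pads are 22 mm wide; open, the fingers measure 114 mm over their backs; the gripper's body (76 mm by 85 mm) begins 54 mm behind the grasp point. The pads swing forward as they close: fully open they stand 13 mm farther back than shut.
Start: joints at [-1.267, 0.353, 1.633, -0, 1.155, -0.002], TCP at [0.188, -0.596, 0.209] pointing down, gripper open.
Joint ranges: [-2.63, 2.63], [-0.92, 2.1], [0.06, 2.66], [-1.3, 4.44], [0, 2.69], [-3.02, 3.02]. Speed limits (rad/s): [2.22, 2.22, 2.79, 3.14, 3.14, 3.14].

### API

Orientations are given as [roll, pitch, yaw] about the fixed x, y, z axes, in that order (R = Rz(yaw) Ry(pitch) Rx(roll)).
In Python, from plant import robot, vision, ticket gives the robot as it stands.
- The arm moves only by the tool arm_command, never from a script. Its argument "steps" is a list of rows, each an object with "slide": the shift along the tool's x, y, z in cm, a list of three; "turn": the turn, a rotation vector about the tool's x, y, z in degrees, a list of three; "hand": the gripper's target within -1 to 1 (fully open at 1, half-way at 0, shut at -1). A call has exactly 8 rows; each row shifts and turns the commanded pose from where the row before left it, along the tool's axes as they then stand; what a row does not reach is not made up. A row lasts 1/10 s, in which the tool goes at most 50 mm and 8.59 degrees, less where a joint would pass 70% of its speed; a pose out of reach is approached as far as the arm can. A call with a gripper value outside its range is refused whole. The fingers move at their own pace and stop on an object; "newtons" is the grip in N (left out, the last holds). Time passes only in rows, so rows that do not move let the fingers close, or fill a call up. It gives the time, the measured TCP pose, the force and the opening at its end, in the units of the state.
- robot.read_state(): the state, without advancing time (a new reading comes with each control period).
- vision.get_image(name): name is "scene" or "top"; returns (picture, depth): 420x560x3 uint8, red, green, blue; 420x560 float32, m along the optical axis (not along the pixel's ray), 0 where there is no reading.
- vision.camera_model(name): a dict with "intrinsics" (3x3 intrinsics, pixels), "camera_from_world" (4x4, takes a point from world to camera coordinates). Camera axes: x right, y down, z forward; pixel columns grow to the right and rows downward; lengths in m; the calibration is good to about 2 mm. A picture is of the moment at which its call begins. camera_model takes no time and is no camera call.
- ticket.sign_off(): hands the job in, once; it reports no verdict.
The state is a dict: "time": time; "q": joint angles; "joint_velocities": joint speeds; "joint_efforts": joint torques, N m; "tool_pos": TCP position; "tool_rot": TCP orientation; "force": force on the tool from outside, world axes, zero at the start; "torque": the same for the moment, N m; "opening": finger opening in m.
Only numpy, scipy, OpenCV 4.12 (cv2) and the standard library are available. Lean on these libraries where they do the work, as an engineer would, in place of code of your own. Each camera call takes 0.05 s, during which the arm holds its last target. There are 200 camera calls.

## Working session

There is one attempt and no reset: what is moved stays moved. The work goes in short steps, Python scripts to look and compute and a tool call to move; the robot and the scene stay as the last step left them, time stands still between calls to the robot, and variables do not carry over. Pictures are saved under pics/ and viewed, about 12 in all and at most 16, crops included, and the job is handed in when it is done.

Besides the shell and the picture viewer there is one more tool, called as name(argument=value, ...), one argument or row to a line, values as JSON. arm_command: Moves the arm, as the interface text tells. Its arguments: {"type":"object","properties":{"steps":{"type":"array"},"newtons":{"type":"number"}},"required":["steps"]}

```bash
mkdir -p pics; ls; cat > h.py <<'E'
import numpy as np, cv2
from plant import robot, vision, ticket
def shot(n):
    im,d=vision.get_image(n); np.savez('/tmp/%s.npz'%n,im=im,d=d); return im,d
def load(n):
    z=np.load('/tmp/%s.npz'%n); return z['im'],z['d']
def ray(n,u,v,z):
    m=vision.camera_model(n);K=np.array(m['intrinsics']);T=np.array(m['camera_from_world'])
    R,t=T[:3,:3],T[:3,3];c=-R.T@t;r=R.T@np.linalg.solve(K,[u,v,1.]);return c+r*(z-c[2])/r[2]
def pts(n,d):
    m=vision.camera_model(n);K=np.array(m['intrinsics']);T=np.array(m['camera_from_world'])
    v,u=np.mgrid[:d.shape[0],:d.shape[1]]
    p=np.stack([(u-K[0,2])/K[0,0]*d,(v-K[1,2])/K[1,1]*d,d],-1)
    return (p-T[:3,3])@T[:3,:3]
def save(im,n): cv2.imwrite('pics/%s.png'%n,im[...,::-1])
E
python3 - <<'E'
from h import *
for n in('scene','top'):
    im,d=shot(n);save(im,n+'0');m=vision.camera_model(n);T=np.array(m['camera_from_world']);print(n,-T[:3,:3].T@T[:3,3],T[2,:3],m['intrinsics'])
print(robot.read_state(),robot.finger_overhang)
E
```

```text
pics
scene [0.96075061 0.49668627 0.52162517] [-0.57671897 -0.54470199 -0.60884725] [[402.47078852   0.         281.73374008]
 [  0.         402.47078852 212.64685547]
 [  0.           0.           1.        ]]
top [0.35905475 0.03477235 0.85992859] [ 0.17468114  0.00291412 -0.98462074] [[381.5720663    0.         284.28032616]
 [  0.         381.5720663  210.67490512]
 [  0.           0.           1.        ]]
{'time': 0.1, 'q': array([-1.26739591e+00,  3.53610198e-01,  1.63407170e+00,  2.08819349e-05,
        1.15523049e+00, -2.44750028e-03]), 'joint_velocities': array([-0.00269465, -0.0026099 , -0.00241433,  0.00052697, -0.00113449,
       -0.00132183]), 'joint_efforts': array([ 8.04498723e-04, -6.06355906e+01, -3.42820072e+01,  4.47702598e-05,
        4.03892001e-03,  1.96576877e-05]), 'tool_pos': array([ 0.18802474, -0.59554743,  0.20851213]), 'tool_rot': array([-3.14027297e+00, -2.23234740e-05,  3.05839458e-01]), 'force': array([-0.20768783,  0.2031646 , -0.64474422]), 'torque': array([ 0.0257098 ,  0.0033958 , -0.00485489]), 'opening': 0.08540594638861966} 0.008
```

View pics/top0.png

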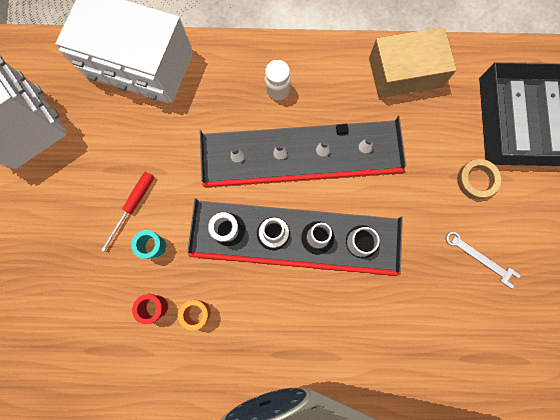

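View pics/scene0.png

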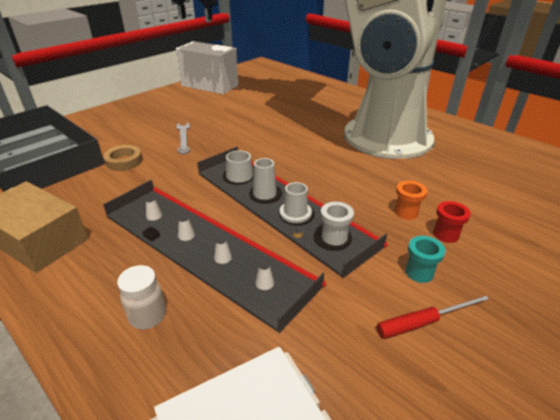

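The top view (robot below, +y left) shows the goods-in row, left to right: collared (223,227), flanged (273,232), tall (319,235), short (364,241). The spigots are at (237,155), (280,152), (323,149) and (366,147), with the end cap at (342,129). In the scene view the nut is at (297,235), between collared and flanged. The orange, red and turquoise look-alikes stand off the shelves.

```bash
cat > meas.py <<'E'
from h import *
def rim(n,P,c,zt,r):
    # rim points near c at height zt, circle centre by robust min enclosing
    m=(abs(P[...,2]-zt)<.004)&(np.hypot(P[...,0]-c[0],P[...,1]-c[1])<r+.015)
    q=P[m]
    if len(q)<10: return None
    (x,y),R=cv2.minEnclosingCircle(q[:,:2].astype(np.float32)); return x,y,R,len(q),np.median(q[:,2])
E
python3 - <<'E'
from meas import *
H=dict(coll=(223,227,.062,.030),flan=(273,232,.062,.022),tall=(319,235,.076,.021),short=(364,241,.05,.028))
for n in('top','scene'):
    im,d=load(n);P=pts(n,d); P[d==0]=9
    for k,(u,v,h,r) in H.items():
        c=ray('top',u,v,.012+h)
        print(n,k,c.round(4),np.round(rim(n,P,c,.012+h,r) or 0,4))
    for u,v in((237,155),(280,152),(323,149),(366,147)):
        c=ray('top',u,v,.045)
        m=(P[...,2]>.025)&(P[...,2]<.06)&(np.hypot(P[...,0]-c[0],P[...,1]-c[1])<.025)
        m2=m&(P[...,2]>.042)
        print(n,'spig',c.round(4),P[m][:,:].mean(0).round(4),P[m2].mean(0).round(4),m.sum(),m2.sum(),P[m][:,2].max())
im,d=load('top');hsv=cv2.cvtColor(im,cv2.COLOR_RGB2HSV)
red=((hsv[...,0]<5)|(hsv[...,0]>175))&(hsv[...,1]>180)&(hsv[...,2]>90)
n,l,s,c=cv2.connectedComponentsWithStats(red.astype(np.uint8))
for i in range(1,n):
    if s[i,4]>300:
        v,u=np.where(l==i); w=np.array([ray('top',a,b,.018)[:2] for a,b in zip(u,v)])
        f=cv2.fitLine(w.astype(np.float32),2,0,.01,.01).ravel(); print(s[i],f,np.ptp(w,axis=0),w[w[:,1].argmin()],w[w[:,1].argmax()])
E
```

```text
top coll [0.4614 0.1636 0.074 ] [4.635e-01 1.642e-01 3.010e-02 3.690e+02 7.300e-02]
top flan [0.4531 0.0595 0.074 ] [4.601e-01 5.990e-02 2.210e-02 9.600e+01 7.330e-02]
top tall [ 0.4473 -0.0345  0.088 ] [ 4.527e-01 -3.900e-02  2.090e-02  9.700e+01  8.730e-02]
top short [ 0.4396 -0.1311  0.062 ] [ 4.421e-01 -1.350e-01  2.860e-02  1.300e+02  6.110e-02]
top spig [0.6273 0.145  0.045 ] [0.6318 0.1473 0.0359] [0.633  0.1461 0.0449] 58 13 0.04793485801264998
top spig [0.6363 0.0495 0.045 ] [0.6406 0.0503 0.0358] [0.6414 0.0493 0.0445] 51 8 0.04608137735970832
top spig [ 0.6453 -0.0464  0.045 ] [ 0.6503 -0.0465  0.0356] [ 0.6515 -0.0463  0.0453] 59 13 0.04828326815902403
top spig [ 0.652  -0.1425  0.045 ] [ 0.6605 -0.1447  0.0361] [ 0.661  -0.1455  0.0448] 65 16 0.04926455656110812
scene coll [0.4614 0.1636 0.074 ] [4.623e-01 1.649e-01 3.090e-02 3.730e+02 7.380e-02]
scene flan [0.4531 0.0595 0.074 ] [4.596e-01 6.080e-02 2.300e-02 1.260e+02 7.310e-02]
scene tall [ 0.4473 -0.0345  0.088 ] [ 4.522e-01 -3.930e-02  2.270e-02  1.000e+02  8.700e-02]
scene short [ 0.4396 -0.1311  0.062 ] [ 4.406e-0
[... 480 characters left out ...]
2556438701268
[202 168 202  19 991] [ 0.09475806 -0.9955003   0.58735996 -0.00409526] [0.0516849  0.45720622] [ 0.61078888 -0.23204047] [0.56598956 0.22516575]
[122 172  32  42 487] [ 0.8924534  -0.45113963  0.54394984  0.3690505 ] [0.09549363 0.06370862] [0.58003298 0.33760439] [0.50694438 0.40131302]
[ 188  252  211   24 1054] [0.07003061 0.9975448  0.39192918 0.01533769] [0.04099097 0.45992553] [ 0.37571957 -0.21324474] [0.40740379 0.24668079]Traceback (most recent call last):
  File "<stdin>", line 18, in <module>
  File "h.py", line 8, in ray
    m=vision.camera_model(n);K=np.array(m['intrinsics']);T=np.array(m['camera_from_world'])
ValueError: time passes only in moves, steps and waits
```

```bash
cat >> h.py <<'E'
import functools
vision_cm=functools.lru_cache(None)(vision.camera_model)
class V: pass
from scipy.spatial.transform import Rotation as Ro
def go(xyz,yaw,n=1):
    s=robot.read_state();R=Ro.from_euler('xyz',s['tool_rot']);T=Ro.from_euler('xyz',[np.pi,0,yaw])
    print('t',round(s['time'],2),'pos',s['tool_pos'].round(4),'rpy',s['tool_rot'].round(3),'open',round(s['opening'],4),'F',s['force'].round(1))
    print('slide cm',(R.inv().apply(np.array(xyz)-s['tool_pos'])*100).round(2),'slide at target yaw',(T.inv().apply(np.array(xyz)-s['tool_pos'])*100).round(2),'turn',np.degrees((R.inv()*T).as_rotvec()).round(2))
E
sed -i 's/m=vision.camera_model(n)/m=vision_cm(n)/' h.py
python3 - <<'E'
from h import *
from scipy.optimize import least_squares
A=[]
seed=[(.637,.151),(.646,.053),(.655,-.044),(.665,-.143)]
for n in('top','scene'):
    im,d=load(n);P=pts(n,d);P[d==0]=9;L=[]
    for c in seed:
        m=(P[...,2]>.02)&(P[...,2]<.044)&(np.hypot(P[...,0]-c[0],P[...,1]-c[1])<.025);q=P[m]
        f=least_squares(lambda c:np.hypot(q[:,0]-c[0],q[:,1]-c[1])-(.016-.007*(q[:,2]-.008)/.04),c,loss='soft_l1',f_scale=.002);L.append(f.x)
    print(n,np.round(L,4).tolist());A.append(L)
A=np.mean(A,0);y=np.array([.15,.05,-.05,-.15]);c=A.mean(0);D=(A*y[:,None]).sum(0)/(y@y);print(c,D,np.linalg.norm(D));D/=np.linalg.norm(D)
print('spig',(c+y[:,None]*D).round(4).tolist(),'yaw',-np.arctan2(D[0],D[1]))
B=np.array([(.4629,.1645),(.4598,.0603),(.4525,-.0391),(.4414,-.1344)]);c=B.mean(0);D=(B*y[:,None]).sum(0)/(y@y);print(c,D);print((c+y[:,None]*D/np.linalg.norm(D)).round(4).tolist(),-np.arctan2(D[0],D[1]))
go([.4629,.1645,.2],1.50)
E
```

```text
top [[0.6389, 0.1503], [0.6486, 0.0507], [0.6581, -0.0489], [0.6674, -0.1487]]
scene [[0.6367, 0.1506], [0.646, 0.0509], [0.6556, -0.0487], [0.665, -0.1484]]
[0.65203475 0.00097038] [-0.09459737  0.99662841] 1.0011078110379252
spig [[0.6379, 0.1503], [0.6473, 0.0507], [0.6568, -0.0488], [0.6662, -0.1484]] yaw 0.09463387280676187
[0.45415  0.012825] [0.0718 0.9961]
[[0.4649, 0.1624], [0.4577, 0.0627], [0.4506, -0.037], [0.4434, -0.1368]] -0.0719566671025545
t 0.1 pos [ 0.188  -0.5955  0.2085] rpy [-3.14  -0.     0.306] open 0.0854 F [-0.2  0.2 -0.6]
slide cm [ 49.1  -64.2    0.94] slide at target yaw [77.76 22.04  0.85] turn [-7.000e-02 -5.000e-02 -6.842e+01]
```

arm_command(
  steps=[
    {"slide": [0, 0, 0], "turn": [0, 0, -8.55], "hand": 1},
    {"slide": [0, 0, 0], "turn": [0, 0, -8.55], "hand": 1},
    {"slide": [0, 0, 0], "turn": [0, 0, -8.55], "hand": 1},
    {"slide": [0, 0, 0], "turn": [0, 0, -8.55], "hand": 1},
    {"slide": [0, 0, 0], "turn": [0, 0, -8.55], "hand": 1},
    {"slide": [0, 0, 0], "turn": [0, 0, -8.55], "hand": 1},
    {"slide": [0, 0, 0], "turn": [0, 0, -8.55], "hand": 1},
    {"slide": [0, 0, 0], "turn": [0, 0, -8.55], "hand": 1},
  ],
  newtons=50,
)

```text
time: 0.9
tool_pos: [0.1881, -0.5957, 0.2087]
tool_rot: [-3.141, -0.001, 1.506]
force: [-0.6, 0.0, 0.2]
opening: 0.0857
```

```bash
python3 -c "
from h import *
go([.4629,.1645,.2],1.50)
im,d=load('scene');save(cv2.resize(im[130:290,180:460],None,fx=2.8,fy=2.8,interpolation=2),'crop1')"
```

```text
t 0.9 pos [ 0.1881 -0.5957  0.2087] rpy [-3.141e+00 -1.000e-03  1.506e+00] open 0.0857 F [-0.6  0.   0.2]
slide cm [77.65 22.48  0.93] slide at target yaw [77.78 22.04  0.87] turn [-0.02 -0.05  0.33]
```

View pics/crop1.png

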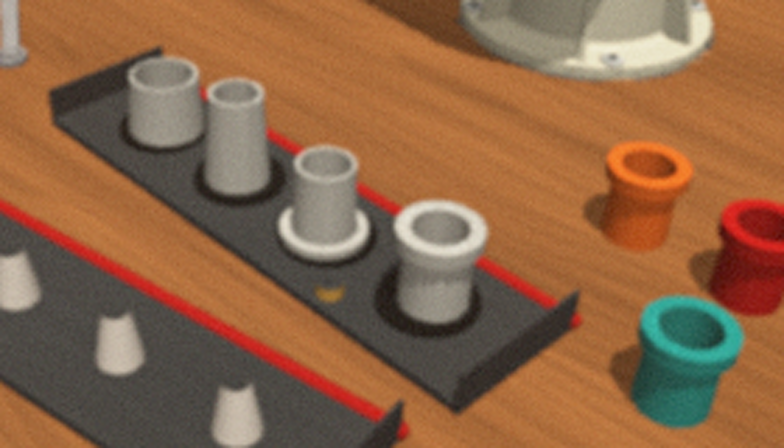

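Candidates for collared: bare grey on its pad at scene (336,223), orange (409,200), red (451,221), turquoise (425,259). The grey one on the shelf is bare aluminium on a pad, so it is the one. The crop confirms this, and the order right to left in this view is collared, flanged, tall, short.

arm_command(
  steps=[
    {"slide": [4.7, 1.36, 0], "turn": [0, 0, 0], "hand": 1},
    {"slide": [4.7, 1.36, 0], "turn": [0, 0, 0], "hand": 1},
    {"slide": [4.7, 1.36, 0], "turn": [0, 0, 0], "hand": 1},
    {"slide": [4.7, 1.36, 0], "turn": [0, 0, 0], "hand": 1},
    {"slide": [4.7, 1.36, 0], "turn": [0, 0, 0], "hand": 1},
    {"slide": [4.7, 1.36, 0], "turn": [0, 0, 0], "hand": 1},
    {"slide": [4.7, 1.36, 0], "turn": [0, 0, 0], "hand": 1},
    {"slide": [4.7, 1.36, 0], "turn": [0, 0, 0], "hand": 1},
  ],
)

```text
time: 1.7
tool_pos: [0.3235, -0.2268, 0.2091]
tool_rot: [3.141, 0.0, 1.499]
force: [0.8, 0.1, -0.7]
opening: 0.0853
```

arm_command(
  steps=[
    {"slide": [4.7, 1.36, 0], "turn": [0, 0, 0], "hand": 1},
    {"slide": [4.7, 1.36, 0], "turn": [0, 0, 0], "hand": 1},
    {"slide": [4.7, 1.36, 0], "turn": [0, 0, 0], "hand": 1},
    {"slide": [4.7, 1.36, 0], "turn": [0, 0, 0], "hand": 1},
    {"slide": [4.7, 1.36, 0], "turn": [0, 0, 0], "hand": 1},
    {"slide": [4.7, 1.36, 0], "turn": [0, 0, 0], "hand": 1},
    {"slide": [4.7, 1.36, 0], "turn": [0, 0, 0], "hand": 1},
    {"slide": [2.45, 0.72, 0.9], "turn": [0, 0, 0], "hand": 1},
  ],
)

```text
time: 2.5
tool_pos: [0.4523, 0.1202, 0.2009]
tool_rot: [3.139, -0.001, 1.502]
force: [0.3, -0.7, -0.4]
opening: 0.0856
```

```bash
python3 -c "
from h import *
go([.4629,.1645,.029],1.50)"
```

```text
t 2.5 pos [0.4523 0.1202 0.2009] rpy [ 3.139e+00 -1.000e-03  1.502e+00] open 0.0856 F [ 0.3 -0.7 -0.4]
slide cm [ 4.47  0.71 17.2 ] slide at target yaw [ 4.49  0.75 17.19] turn [ 0.13 -0.08  0.09]
```

arm_command(
  steps=[
    {"slide": [2.2, 0.35, 0], "turn": [0, 0, 0], "hand": 1},
    {"slide": [2.25, 0.35, 0], "turn": [0, 0, 0], "hand": 1},
    {"slide": [0, 0, 2], "turn": [0, 0, 0], "hand": 1},
    {"slide": [0, 0, 2], "turn": [0, 0, 0], "hand": 1},
    {"slide": [0, 0, 2], "turn": [0, 0, 0], "hand": 1},
    {"slide": [0, 0, 0], "turn": [0, 0, 0], "hand": 1},
    {"slide": [0, 0, 0], "turn": [0, 0, 0], "hand": 1},
    {"slide": [0, 0, 0], "turn": [0, 0, 0], "hand": 1},
  ],
)

```text
time: 3.3
tool_pos: [0.4615, 0.1607, 0.1411]
tool_rot: [3.14, -0.001, 1.499]
force: [-0.3, -0.5, 0.6]
opening: 0.0856
```

```bash
python3 -c "
from h import *
go([.4629,.1645,.031],1.50)
im,d=shot('scene');save(im,'s2')"
```

```text
t 3.3 pos [0.4615 0.1607 0.1411] rpy [ 3.140e+00 -1.000e-03  1.499e+00] open 0.0856 F [-0.3 -0.5  0.6]
slide cm [ 0.39  0.1  11.01] slide at target yaw [ 0.39  0.11 11.01] turn [ 0.07 -0.03 -0.03]
```

View pics/s2.png

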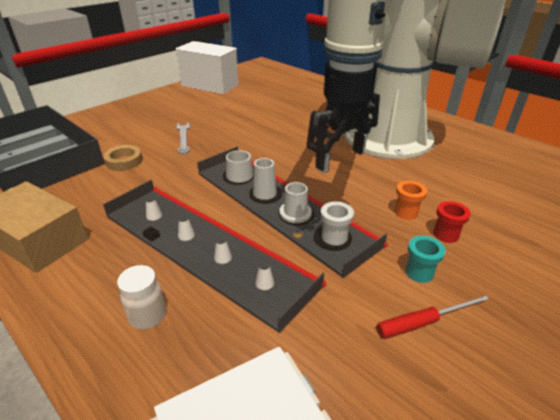

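The fingers are at (325,165) and (365,150), spread along x and centred over the collared sleeve at (336,215), clear of its neighbours. Descending.

arm_command(
  steps=[
    {"slide": [0.4, 0.1, 0], "turn": [0, 0, 0], "hand": 1},
    {"slide": [0, 0, 3], "turn": [0, 0, 0], "hand": 1},
    {"slide": [0, 0, 3], "turn": [0, 0, 0], "hand": 1},
    {"slide": [0, 0, 3], "turn": [0, 0, 0], "hand": 1},
    {"slide": [0, 0, 2], "turn": [0, 0, 0], "hand": 1},
    {"slide": [0, 0, 0], "turn": [0, 0, 0], "hand": 1},
    {"slide": [0, 0, 0], "turn": [0, 0, 0], "hand": 1},
    {"slide": [0, 0, 0], "turn": [0, 0, 0], "hand": 1},
  ],
)

```text
time: 4.15
tool_pos: [0.4633, 0.1649, 0.0315]
tool_rot: [3.14, -0.001, 1.5]
force: [1.2, 0.7, -0.2]
opening: 0.0853
```

arm_command(
  steps=[
    {"slide": [0, 0, 0], "turn": [0, 0, 0], "hand": 0},
    {"slide": [0, 0, 0], "turn": [0, 0, 0], "hand": -0.2},
    {"slide": [0, 0, 0], "turn": [0, 0, 0], "hand": -0.5},
    {"slide": [0, 0, 0], "turn": [0, 0, 0], "hand": -0.5},
    {"slide": [0, 0, 0], "turn": [0, 0, 0], "hand": -0.5},
    {"slide": [0, 0, 0], "turn": [0, 0, 0], "hand": -0.5},
    {"slide": [0, 0, 0], "turn": [0, 0, 0], "hand": -0.5},
    {"slide": [0, 0, 0], "turn": [0, 0, 0], "hand": -0.5},
  ],
  newtons=50,
)

```text
time: 4.95
tool_pos: [0.4632, 0.1648, 0.0316]
tool_rot: [3.139, -0.001, 1.5]
force: [-1.7, -0.1, 10.6]
opening: 0.0617
```

arm_command(
  steps=[
    {"slide": [0, 0, 0], "turn": [0, 0, 0], "hand": -0.5},
    {"slide": [0, 0, 0], "turn": [0, 0, 0], "hand": -0.5},
    {"slide": [0, 0, 0], "turn": [0, 0, 0], "hand": -0.5},
    {"slide": [0, 0, 0], "turn": [0, 0, 0], "hand": -0.5},
    {"slide": [0, 0, 0], "turn": [0, 0, 0], "hand": -0.5},
    {"slide": [0, 0, 0], "turn": [0, 0, 0], "hand": -0.5},
    {"slide": [0, 0, 0], "turn": [0, 0, 0], "hand": -0.5},
    {"slide": [0, 0, 0], "turn": [0, 0, 0], "hand": -0.5},
  ],
)

```text
time: 5.75
tool_pos: [0.4631, 0.1649, 0.0316]
tool_rot: [3.139, -0.001, 1.5]
force: [-1.4, -0.6, 9.5]
opening: 0.0621
```

```bash
python3 -c "
from h import *
go([.4629,.1645,.031],1.50)
im,d=shot('scene');save(cv2.resize(im[80:280,200:460],None,fx=3,fy=3,interpolation=2),'s3')"
```

```text
t 5.75 pos [0.4631 0.1649 0.0316] rpy [ 3.139e+00 -1.000e-03  1.500e+00] open 0.0621 F [-1.4 -0.6  9.5]
slide cm [-0.04 -0.02  0.06] slide at target yaw [-0.04 -0.02  0.06] turn [ 0.12 -0.06 -0.02]
```

View pics/s3.png

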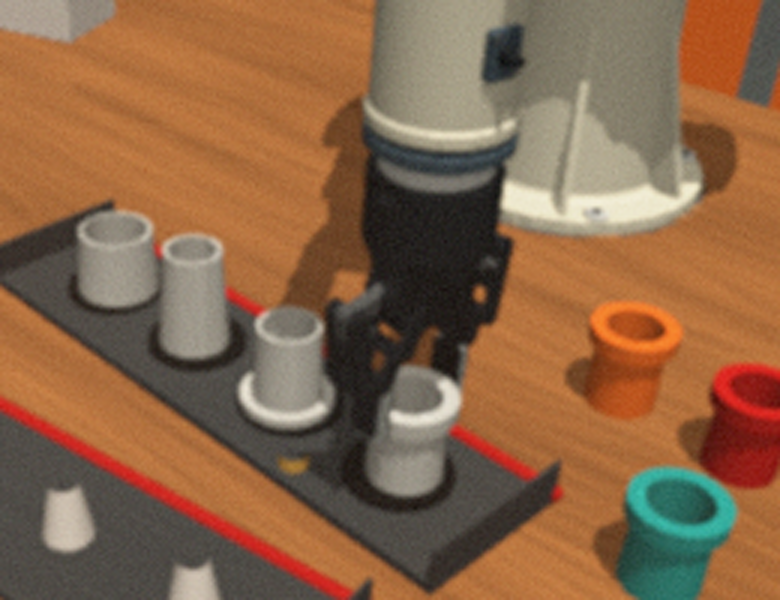

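The fingers at crop (350,370) and (450,350) are closed on the 60 mm collar rather than below it (opening 62 mm), and the sleeve is upright. I'll reopen, rise 2 cm and grip the collar with the middle of the pads.

arm_command(
  steps=[
    {"slide": [0, 0, 0], "turn": [0, 0, 0], "hand": 0.8},
    {"slide": [0, 0, 0], "turn": [0, 0, 0], "hand": 0.8},
    {"slide": [0, 0, 0], "turn": [0, 0, 0], "hand": 0.8},
    {"slide": [0, 0, -1], "turn": [0, 0, 0], "hand": 0.8},
    {"slide": [0, 0, -1], "turn": [0, 0, 0], "hand": 0.8},
    {"slide": [0, 0, 0], "turn": [0, 0, 0], "hand": 0.8},
    {"slide": [0, 0, 0], "turn": [0, 0, 0], "hand": 0.8},
    {"slide": [0, 0, 0], "turn": [0, 0, 0], "hand": 0.3},
  ],
)

```text
time: 6.6
tool_pos: [0.4621, 0.1644, 0.0502]
tool_rot: [3.142, -0.0, 1.5]
force: [-0.1, -0.3, -0.1]
opening: 0.064
```

arm_command(
  steps=[
    {"slide": [0, 0, 0], "turn": [0, 0, 0], "hand": 0.2},
    {"slide": [0, 0, 0], "turn": [0, 0, 0], "hand": -0.2},
    {"slide": [0, 0, 0], "turn": [0, 0, 0], "hand": -0.2},
    {"slide": [0, 0, 0], "turn": [0, 0, 0], "hand": -0.2},
    {"slide": [0, 0, 0], "turn": [0, 0, 0], "hand": -0.2},
    {"slide": [0, 0, 0], "turn": [0, 0, 0], "hand": -0.2},
    {"slide": [0, 0, 0], "turn": [0, 0, 0], "hand": -0.2},
    {"slide": [0, 0, 0], "turn": [0, 0, 0], "hand": -0.2},
  ],
  newtons=60,
)

```text
time: 7.4
tool_pos: [0.4637, 0.1648, 0.0508]
tool_rot: [3.139, -0.001, 1.5]
force: [2.5, -1.1, 5.4]
opening: 0.0338
```

arm_command(
  steps=[
    {"slide": [0, 0, -0.5], "turn": [0, 0, 0], "hand": -0.2},
    {"slide": [0, 0, -1.5], "turn": [0, 0, 0], "hand": -0.2},
    {"slide": [0, 0, -2], "turn": [0, 0, 0], "hand": -0.2},
    {"slide": [0, 0, -3], "turn": [0, 0, 0], "hand": -0.2},
    {"slide": [0, 0, -3], "turn": [0, 0, 0], "hand": -0.2},
    {"slide": [0, 0, -2], "turn": [0, 0, 0], "hand": -0.2},
    {"slide": [0, 0, 0], "turn": [0, 0, 0], "hand": -0.2},
    {"slide": [0, 0, 0], "turn": [0, 0, 0], "hand": -0.2},
  ],
)

```text
time: 8.2
tool_pos: [0.4616, 0.1643, 0.17]
tool_rot: [-3.141, 0.0, 1.5]
force: [-0.3, 1.4, 0.6]
opening: 0.0343
```

```bash
python3 -c "
from h import *
go([.6662,-.1484,.171],1.57+.0946)
im,d=shot('scene');save(im,'s4')"
```

```text
t 8.2 pos [0.4616 0.1643 0.17  ] rpy [-3.141  0.     1.5  ] open 0.0343 F [-0.3  1.4  0.6]
slide cm [-29.74  22.63  -0.11] slide at target yaw [-33.05  17.44  -0.1 ] turn [-0.02  0.   -9.45]
```

View pics/s4.png

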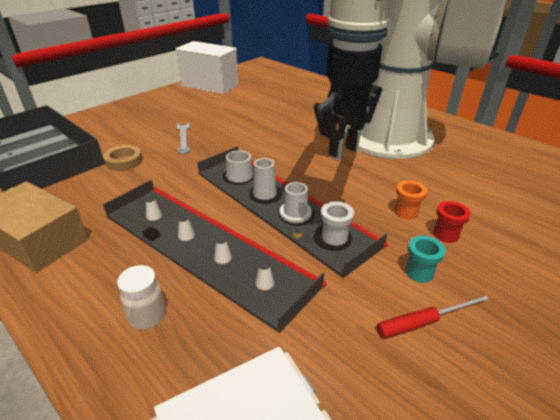

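The sleeve still stands upright at (336,223) and the fingers closed empty above it, so the pads stand higher than I assumed. I'll measure the tip height from depth and re-measure the sleeve.

```bash
python3 - <<'E'
from meas import *
for n in('top','scene'):
    im,d=shot(n);P=pts(n,d);P[d==0]=9
    print(n,np.round(rim(n,P,(.463,.1645),.074,.03) or 0,4))
    for a,b in((-.06,-.005),(.005,.06)):
        m=(abs(P[...,1]-.164)<.03)&(P[...,0]-.4616>a)&(P[...,0]-.4616<b)&(P[...,2]>.1)&(P[...,2]<.4)
        q=P[m];
        if len(q)==0: continue
        z=q[:,2];print(len(q),'minz',np.percentile(z,[0,1,3]).round(4),q[z<z.min()+.01].mean(0).round(4))
        for lo in np.arange(.15,.25,.01):
            k=(z>lo)&(z<lo+.01)
            if k.sum()>3: print(round(lo,2),k.sum(),np.percentile(q[k,0],[2,98]).round(4),np.percentile(q[k,1],[2,98]).round(4))
E
```

```text
top [4.708e-01 1.384e-01 1.110e-02 2.000e+01 7.260e-02]
64 minz [0.2881 0.2899 0.2911] [0.4044 0.1791 0.2921]
scene [4.617e-01 1.651e-01 3.100e-02 3.640e+02 7.380e-02]
1175 minz [0.1922 0.1952 0.1987] [0.4433 0.1658 0.1977]
0.19 45 [0.4392 0.4451] [0.1537 0.1757]
0.2 74 [0.4387 0.4458] [0.1543 0.176 ]
0.21 75 [0.4324 0.4454] [0.1536 0.1763]
0.22 84 [0.433  0.4453] [0.1534 0.1761]
0.23 84 [0.42   0.4441] [0.155 0.178]
0.24 127 [0.4121 0.4448] [0.1567 0.1798]
3954 minz [0.1914 0.2008 0.2113] [0.4854 0.1661 0.1971]
0.19 35 [0.4796 0.4899] [0.1531 0.1733]
0.2 71 [0.4802 0.4923] [0.1547 0.1732]
0.21 79 [0.4795 0.4928] [0.1555 0.1736]
0.22 77 [0.4794 0.4932] [0.1554 0.173 ]
0.23 49 [0.4828 0.5083] [0.1517 0.1749]
0.24 155 [0.4787 0.5127] [0.1494 0.1741]
```

Depth puts the fingertips 22 mm above the reported TCP z at this opening, where the spec implies 8 mm below. The horizontal position agrees. That explains both grasps, so I'll work with tip z ≈ TCP z + 0.022 to 0.030. The sleeve hasn't moved. Next I grip the collar with TCP at z 0.020.

arm_command(
  steps=[
    {"slide": [0.05, 0.1, 0], "turn": [0, 0, 0], "hand": 1},
    {"slide": [0, 0, 0], "turn": [0, 0, 0], "hand": 1},
    {"slide": [0, 0, 0], "turn": [0, 0, 0], "hand": 1},
    {"slide": [0, 0, 4], "turn": [0, 0, 0], "hand": 1},
    {"slide": [0, 0, 4], "turn": [0, 0, 0], "hand": 1},
    {"slide": [0, 0, 4], "turn": [0, 0, 0], "hand": 1},
    {"slide": [0, 0, 3], "turn": [0, 0, 0], "hand": 1},
    {"slide": [0, 0, 0], "turn": [0, 0, 0], "hand": 1},
  ],
)

```text
time: 9.15
tool_pos: [0.4602, 0.1638, 0.0169]
tool_rot: [-3.135, 0.003, 1.5]
force: [0.1, 0.3, -0.2]
opening: 0.0854
```

arm_command(
  steps=[
    {"slide": [0, 0, 0], "turn": [0, 0, 0], "hand": 0.3},
    {"slide": [0, 0, 0], "turn": [0, 0, 0], "hand": -0.2},
    {"slide": [0, 0, 0], "turn": [0, 0, 0], "hand": -0.2},
    {"slide": [0, 0, 0], "turn": [0, 0, 0], "hand": -0.2},
    {"slide": [0, 0, 0], "turn": [0, 0, 0], "hand": -0.2},
    {"slide": [0, 0, 0], "turn": [0, 0, 0], "hand": -0.2},
    {"slide": [0, 0, 0], "turn": [0, 0, 0], "hand": -0.2},
    {"slide": [0, 0, 0], "turn": [0, 0, 0], "hand": -0.2},
  ],
  newtons=60,
)

```text
time: 9.95
tool_pos: [0.4643, 0.1653, 0.0217]
tool_rot: [3.139, -0.001, 1.5]
force: [-2.1, -0.3, 8.7]
opening: 0.0616
```

arm_command(
  steps=[
    {"slide": [0, 0, -0.5], "turn": [0, 0, 0], "hand": -0.2},
    {"slide": [0, 0, -1.5], "turn": [0, 0, 0], "hand": -0.2},
    {"slide": [0, 0, -2], "turn": [0, 0, 0], "hand": -0.2},
    {"slide": [0, 0, -3], "turn": [0, 0, 0], "hand": -0.2},
    {"slide": [0, 0, -4], "turn": [0, 0, 0], "hand": -0.2},
    {"slide": [0, 0, -4], "turn": [0, 0, 0], "hand": -0.2},
    {"slide": [0, 0, 0], "turn": [0, 0, -4.8], "hand": -0.2},
    {"slide": [0, 0, 0], "turn": [0, 0, -4.7], "hand": -0.2},
  ],
)

```text
time: 10.75
tool_pos: [0.4641, 0.1652, 0.1725]
tool_rot: [3.138, -0.001, 1.669]
force: [-0.4, 0.8, -2.1]
opening: 0.0615
```

```bash
python3 -c "
from h import *
go([.6662,-.1484,.17],1.57+.0946)
im,d=shot('scene');save(im,'s5')"
```

```text
t 10.75 pos [0.4641 0.1652 0.1725] rpy [ 3.138e+00 -1.000e-03  1.669e+00] open 0.0615 F [-0.4  0.8 -2.1]
slide cm [-33.18  17.04   0.29] slide at target yaw [-33.11  17.18   0.25] turn [ 0.23 -0.06  0.23]
```

View pics/s5.png

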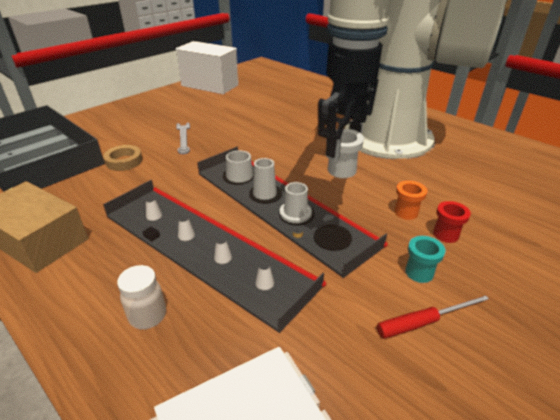

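The collared sleeve hangs upright in the jaws at (345,152), its pad is empty at (332,237), and the nut is undisturbed. Carrying it over.

arm_command(
  steps=[
    {"slide": [-2, 1, 0], "turn": [0, 0, 0], "hand": -0.2},
    {"slide": [-4.4, 2.3, 0], "turn": [0, 0, 0], "hand": -0.2},
    {"slide": [-4.4, 2.3, 0], "turn": [0, 0, 0], "hand": -0.2},
    {"slide": [-4.4, 2.3, 0], "turn": [0, 0, 0], "hand": -0.2},
    {"slide": [-4.4, 2.3, 0], "turn": [0, 0, 0], "hand": -0.2},
    {"slide": [-4.4, 2.3, 0], "turn": [0, 0, 0], "hand": -0.2},
    {"slide": [-4.4, 2.3, 0], "turn": [0, 0, 0], "hand": -0.2},
    {"slide": [-4.4, 2.3, 0], "turn": [0, 0, 0], "hand": -0.2},
  ],
)

```text
time: 11.6
tool_pos: [0.665, -0.1475, 0.1703]
tool_rot: [-3.142, -0.0, 1.663]
force: [0.7, 0.1, -2.0]
opening: 0.0616
```

arm_command(
  steps=[
    {"slide": [0, 0, 2], "turn": [0, 0, 0], "hand": -0.2},
    {"slide": [0, 0, 2], "turn": [0, 0, 0], "hand": -0.2},
    {"slide": [0, 0, 2], "turn": [0, 0, 0], "hand": -0.2},
    {"slide": [0, 0, 0], "turn": [0, 0, 0], "hand": -0.2},
    {"slide": [0, 0, 0], "turn": [0, 0, 0], "hand": -0.2},
    {"slide": [0, 0, 0], "turn": [0, 0, 0], "hand": -0.2},
    {"slide": [0, 0, 0], "turn": [0, 0, 0], "hand": -0.2},
    {"slide": [0, 0, 0], "turn": [0, 0, 0], "hand": -0.2},
  ],
)

```text
time: 12.4
tool_pos: [0.6649, -0.1455, 0.1112]
tool_rot: [3.14, 0.0, 1.665]
force: [-0.9, -0.2, -2.7]
opening: 0.0614
```

```bash
python3 - <<'E'
from meas import *
s=robot.read_state();p=s['tool_pos']
go([.6662,-.1484,.0177],1.57+.0946)
im,d=shot('scene');P=pts('scene',d);P[d==0]=9
zt=p[2]-.0217+.074
print(np.round(rim('scene',P,p,zt,.03) or 0,4))
# body below collar: cylinder ~ r 24
m=(P[...,2]>zt-.06)&(P[...,2]<zt-.015)&(np.hypot(P[...,0]-p[0],P[...,1]-p[1])<.04);q=P[m]
from scipy.optimize import least_squares
f=least_squares(lambda c:np.hypot(q[:,0]-c[0]-c[2]*(q[:,2]-zt+.04),q[:,1]-c[1]-c[3]*(q[:,2]-zt+.04))-(.025-.002*(q[:,2]-zt+.062)/.05),[p[0],p[1],0,0],loss='soft_l1',f_scale=.002)
print(len(q),f.x.round(4),q[:,2].min()-zt)
E
```

```text
t 12.4 pos [ 0.6649 -0.1455  0.1112] rpy [3.14  0.    1.665] open 0.0614 F [-0.9 -0.2 -2.7]
slide cm [-0.29  0.09  9.36] slide at target yaw [-0.3   0.1   9.35] turn [0.08 0.03 0.05]
[ 6.654e-01 -1.450e-01  4.450e-02  3.590e+02  1.627e-01]
605 [ 0.6638 -0.1456  0.0524  0.0455] -0.05995462959094987
```

arm_command(
  steps=[
    {"slide": [-0.3, 0.1, 0], "turn": [0, 0, 0], "hand": -0.2},
    {"slide": [0, 0, 2], "turn": [0, 0, 0], "hand": -0.2},
    {"slide": [0, 0, 2], "turn": [0, 0, 0], "hand": -0.2},
    {"slide": [0, 0, 2], "turn": [0, 0, 0], "hand": -0.2},
    {"slide": [0, 0, 2], "turn": [0, 0, 0], "hand": -0.2},
    {"slide": [0, 0, 0.8], "turn": [0, 0, 0], "hand": -0.2},
    {"slide": [0, 0, 0.4], "turn": [0, 0, 0], "hand": -0.2},
    {"slide": [0, 0, 0], "turn": [0, 0, 0], "hand": -0.2},
  ],
)

```text
time: 13.25
tool_pos: [0.6657, -0.1486, 0.0186]
tool_rot: [-3.141, 0.0, 1.665]
force: [-0.3, 0.3, -1.7]
opening: 0.0613
```

arm_command(
  steps=[
    {"slide": [0, 0, 0.1], "turn": [0, 0, 0], "hand": -0.2},
    {"slide": [0, 0, 0], "turn": [0, 0, 0], "hand": -0.2},
    {"slide": [0, 0, 0], "turn": [0, 0, 0], "hand": 0.5},
    {"slide": [0, 0, 0], "turn": [0, 0, 0], "hand": 0.7},
    {"slide": [0, 0, 0], "turn": [0, 0, 0], "hand": 1},
    {"slide": [0, 0, 0], "turn": [0, 0, 0], "hand": 1},
    {"slide": [0, 0, 0], "turn": [0, 0, 0], "hand": 1},
    {"slide": [0, 0, 0], "turn": [0, 0, 0], "hand": 1},
  ],
)

```text
time: 14.05
tool_pos: [0.6657, -0.1484, 0.0172]
tool_rot: [3.142, -0.0, 1.665]
force: [0.4, 0.4, 0.2]
opening: 0.0857
```

arm_command(
  steps=[
    {"slide": [0, 0, -1], "turn": [0, 0, 0], "hand": 1},
    {"slide": [0, 0, -3], "turn": [0, 0, 0], "hand": 1},
    {"slide": [0, 0, -4], "turn": [0, 0, 0], "hand": 1},
    {"slide": [0, 0, -4], "turn": [0, 0, 0], "hand": 1},
    {"slide": [0, 0, -2], "turn": [0, 0, 0], "hand": 1},
    {"slide": [0, 0, 0], "turn": [0, 0, 4.8], "hand": 1},
    {"slide": [0, 0, 0], "turn": [0, 0, 4.7], "hand": 1},
    {"slide": [0, 0, 0], "turn": [0, 0, 0], "hand": 1},
  ],
)

```text
time: 14.85
tool_pos: [0.6658, -0.1484, 0.1583]
tool_rot: [3.141, 0.0, 1.498]
force: [-0.1, -0.6, -0.1]
opening: 0.0855
```

```bash
python3 - <<'E'
from meas import *
go([.4598,.0603,.17],1.50)
im,d=shot('scene');P=pts('scene',d);P[d==0]=9;save(im,'s6')
print(np.round(rim('scene',P,(.666,-.148),.07,.03) or 0,4))
E
```

```text
t 14.85 pos [ 0.6658 -0.1484  0.1583] rpy [3.141 0.    1.498] open 0.0855 F [-0.1 -0.6 -0.1]
slide cm [ 19.33 -22.06  -1.2 ] slide at target yaw [ 19.37 -22.03  -1.17] turn [ 0.06  0.01 -0.09]
[ 6.647e-01 -1.485e-01  3.090e-02  2.890e+02  6.910e-02]
```

View pics/s6.png

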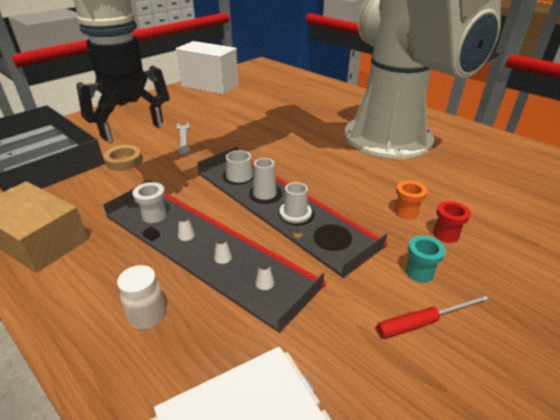

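The collared sleeve stands on the rightmost spigot at (150,200) with its rim at z 0.069 to 0.070, so fully down. The end cap at (151,234) is undisturbed. Next is the flanged sleeve.

arm_command(
  steps=[
    {"slide": [2.9, -3.3, 0], "turn": [0, 0, 0], "hand": 1},
    {"slide": [2.9, -3.3, 0], "turn": [0, 0, 0], "hand": 1},
    {"slide": [2.9, -3.3, 0], "turn": [0, 0, 0], "hand": 1},
    {"slide": [2.9, -3.3, 0], "turn": [0, 0, 0], "hand": 1},
    {"slide": [2.9, -3.3, 0], "turn": [0, 0, 0], "hand": 1},
    {"slide": [2.9, -3.3, 0], "turn": [0, 0, 0], "hand": 1},
    {"slide": [2.0, -2.2, 0], "turn": [0, 0, 0], "hand": 1},
    {"slide": [0, 0, 0], "turn": [0, 0, 0], "hand": 1},
  ],
)

```text
time: 15.7
tool_pos: [0.4571, 0.0625, 0.1572]
tool_rot: [-3.14, -0.0, 1.504]
force: [0.5, -0.2, 0.5]
opening: 0.0855
```

arm_command(
  steps=[
    {"slide": [0, 0, 2], "turn": [0, 0, 0], "hand": 1},
    {"slide": [0, 0, 2], "turn": [0, 0, 0], "hand": 1},
    {"slide": [0, 0, 2], "turn": [0, 0, 0], "hand": 1},
    {"slide": [0, 0, 0], "turn": [0, 0, 0], "hand": 1},
    {"slide": [0, 0, 0], "turn": [0, 0, 0], "hand": 1},
    {"slide": [0, 0, 0], "turn": [0, 0, 0], "hand": 1},
    {"slide": [0, 0, 0], "turn": [0, 0, 0], "hand": 1},
    {"slide": [0, 0, 0], "turn": [0, 0, 0], "hand": 1},
  ],
)

```text
time: 16.5
tool_pos: [0.4606, 0.0608, 0.0979]
tool_rot: [3.14, -0.0, 1.5]
force: [0.1, -0.1, -0.3]
opening: 0.0856
```

```bash
python3 - <<'E'
from meas import *
go([.4598,.0603,.005],1.50)
E
```

```text
t 16.5 pos [0.4606 0.0608 0.0979] rpy [ 3.14 -0.    1.5 ] open 0.0856 F [ 0.1 -0.1 -0.3]
slide cm [-0.05 -0.09  9.29] slide at target yaw [-0.05 -0.07  9.29] turn [ 0.07 -0.02 -0.01]
```

arm_command(
  steps=[
    {"slide": [-0.05, -0.1, 2], "turn": [0, 0, 0], "hand": 1},
    {"slide": [0, 0, 3], "turn": [0, 0, 0], "hand": 1},
    {"slide": [0, 0, 2.3], "turn": [0, 0, 0], "hand": 1},
    {"slide": [0, 0, 1], "turn": [0, 0, 0], "hand": 1},
    {"slide": [0, 0, 1], "turn": [0, 0, 0], "hand": 1},
    {"slide": [0, 0, 0], "turn": [0, 0, 0], "hand": 1},
    {"slide": [0, 0, 0], "turn": [0, 0, 0], "hand": 1},
    {"slide": [0, 0, 0], "turn": [0, 0, 0], "hand": 0.5},
  ],
)

```text
time: 17.3
tool_pos: [0.4598, 0.0604, 0.005]
tool_rot: [3.14, -0.0, 1.5]
force: [-0.2, -0.6, -0.4]
opening: 0.0732
```

arm_command(
  steps=[
    {"slide": [0, 0, 0], "turn": [0, 0, 0], "hand": 0.3},
    {"slide": [0, 0, 0], "turn": [0, 0, 0], "hand": -0.5},
    {"slide": [0, 0, 0], "turn": [0, 0, 0], "hand": -0.5},
    {"slide": [0, 0, 0], "turn": [0, 0, 0], "hand": -0.5},
    {"slide": [0, 0, 0], "turn": [0, 0, 0], "hand": -0.5},
    {"slide": [0, 0, 0], "turn": [0, 0, 0], "hand": -0.5},
    {"slide": [0, 0, 0], "turn": [0, 0, 0], "hand": -0.5},
    {"slide": [0, 0, 0], "turn": [0, 0, 0], "hand": -0.5},
  ],
  newtons=60,
)

```text
time: 18.1
tool_pos: [0.4606, 0.0605, 0.0051]
tool_rot: [3.139, -0.0, 1.5]
force: [1.8, -1.0, 6.4]
opening: 0.0471
```

arm_command(
  steps=[
    {"slide": [0, 0, -0.5], "turn": [0, 0, 0], "hand": -0.5},
    {"slide": [0, 0, -1.5], "turn": [0, 0, 0], "hand": -0.5},
    {"slide": [0, 0, -2], "turn": [0, 0, 0], "hand": -0.5},
    {"slide": [0, 0, -3], "turn": [0, 0, 0], "hand": -0.5},
    {"slide": [0, 0, -4], "turn": [0, 0, 0], "hand": -0.5},
    {"slide": [0, 0, -4], "turn": [0, 0, 0], "hand": -0.5},
    {"slide": [0, 0, 0], "turn": [0, 0, -4.8], "hand": -0.5},
    {"slide": [0, 0, 0], "turn": [0, 0, -4.7], "hand": -0.5},
  ],
)

```text
time: 18.9
tool_pos: [0.4595, 0.0604, 0.1559]
tool_rot: [3.139, -0.0, 1.669]
force: [0.1, 0.4, -3.3]
opening: 0.0468
```

```bash
python3 - <<'E'
from meas import *
go([.6568,-.0488,.0011],1.57+.0946)
im,d=shot('scene');save(cv2.resize(im[60:280,160:440],None,fx=2.5,fy=2.5),'s7')
E
```

```text
t 18.9 pos [0.4595 0.0604 0.1559] rpy [ 3.139 -0.     1.669] open 0.0468 F [ 0.1  0.4 -3.3]
slide cm [-12.8   18.52  15.53] slide at target yaw [-12.72  18.62  15.48] turn [ 0.16 -0.01  0.23]
```

View pics/s7.png

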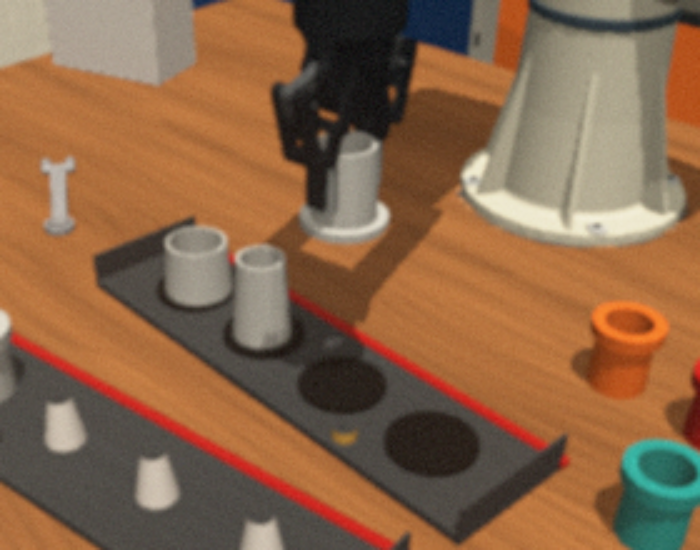

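The flanged sleeve is held upright at crop (345,190) and the nut is still at crop (344,437).

arm_command(
  steps=[
    {"slide": [-1.5, 2.2, 0], "turn": [0, 0, 0], "hand": -0.5},
    {"slide": [-2.25, 3.3, 0], "turn": [0, 0, 0], "hand": -0.5},
    {"slide": [-2.25, 3.3, 0], "turn": [0, 0, 0], "hand": -0.5},
    {"slide": [-2.25, 3.3, 0], "turn": [0, 0, 0], "hand": -0.5},
    {"slide": [-2.25, 3.3, 0], "turn": [0, 0, 0], "hand": -0.5},
    {"slide": [-2.25, 3.2, 0], "turn": [0, 0, 0], "hand": -0.5},
    {"slide": [0, 0, 0], "turn": [0, 0, 0], "hand": -0.5},
    {"slide": [0, 0, 0], "turn": [0, 0, 0], "hand": -0.5},
  ],
)

```text
time: 19.75
tool_pos: [0.6557, -0.0494, 0.1532]
tool_rot: [-3.14, -0.001, 1.663]
force: [-1.1, 0.4, -2.7]
opening: 0.047
```

arm_command(
  steps=[
    {"slide": [0, 0, 2], "turn": [0, 0, 0], "hand": -0.5},
    {"slide": [0, 0, 3], "turn": [0, 0, 0], "hand": -0.5},
    {"slide": [0, 0, 1], "turn": [0, 0, 0], "hand": -0.5},
    {"slide": [0, 0, 0], "turn": [0, 0, 0], "hand": -0.5},
    {"slide": [0, 0, 0], "turn": [0, 0, 0], "hand": -0.5},
    {"slide": [0, 0, 0], "turn": [0, 0, 0], "hand": -0.5},
    {"slide": [0, 0, 0], "turn": [0, 0, 0], "hand": -0.5},
    {"slide": [0, 0, 0], "turn": [0, 0, 0], "hand": -0.5},
  ],
)

```text
time: 20.55
tool_pos: [0.6567, -0.0491, 0.0951]
tool_rot: [3.14, 0.0, 1.665]
force: [-0.1, 0.2, -1.5]
opening: 0.0467
```

```bash
python3 - <<'E'
from meas import *
go([.6568,-.0488,.0011],1.57+.0946)
p=robot.read_state()['tool_pos'];im,d=shot('scene');P=pts('scene',d);P[d==0]=9
print(np.round(rim('scene',P,p,p[2]-.0051+.016,.033) or 0,4))
E
```

```text
t 20.55 pos [ 0.6567 -0.0491  0.0951] rpy [3.14  0.    1.665] open 0.0467 F [-0.1  0.2 -1.5]
slide cm [0.03 0.   9.4 ] slide at target yaw [0.03 0.01 9.4 ] turn [0.07 0.01 0.04]
[ 6.569e-01 -4.690e-02  3.360e-02  2.920e+02  1.076e-01]
```

Flange centre within about 2 mm of the spigot axis, with 6 mm of play. Lowering, then releasing.

arm_command(
  steps=[
    {"slide": [-0.1, 0, 2], "turn": [0, 0, 0], "hand": -0.5},
    {"slide": [0, 0, 2], "turn": [0, 0, 0], "hand": -0.5},
    {"slide": [0, 0, 2], "turn": [0, 0, 0], "hand": -0.5},
    {"slide": [0, 0, 2], "turn": [0, 0, 0], "hand": -0.5},
    {"slide": [0, 0, 0.9], "turn": [0, 0, 0], "hand": -0.5},
    {"slide": [0, 0, 0.4], "turn": [0, 0, 0], "hand": -0.5},
    {"slide": [0, 0, 0.1], "turn": [0, 0, 0], "hand": -0.5},
    {"slide": [0, 0, 0], "turn": [0, 0, 0], "hand": -0.5},
  ],
)

```text
time: 21.4
tool_pos: [0.6562, -0.05, 0.0014]
tool_rot: [-3.141, -0.0, 1.665]
force: [-3.4, 0.7, 1.8]
opening: 0.0465
```

arm_command(
  steps=[
    {"slide": [0, 0, 0], "turn": [0, 0, 0], "hand": -0.5},
    {"slide": [0, 0, 0], "turn": [0, 0, 0], "hand": 0.3},
    {"slide": [0, 0, 0], "turn": [0, 0, 0], "hand": 0.6},
    {"slide": [0, 0, 0], "turn": [0, 0, 0], "hand": 1},
    {"slide": [0, 0, 0], "turn": [0, 0, 0], "hand": 1},
    {"slide": [0, 0, 0], "turn": [0, 0, 0], "hand": 1},
    {"slide": [0, 0, 0], "turn": [0, 0, 0], "hand": 1},
    {"slide": [0, 0, 0], "turn": [0, 0, 0], "hand": 1},
  ],
)

```text
time: 22.2
tool_pos: [0.6563, -0.05, 0.0001]
tool_rot: [3.142, -0.0, 1.665]
force: [-0.7, -0.1, -0.0]
opening: 0.0855
```

arm_command(
  steps=[
    {"slide": [0, 0, -1], "turn": [0, 0, 0], "hand": 1},
    {"slide": [0, 0, -3], "turn": [0, 0, 0], "hand": 1},
    {"slide": [0, 0, -4], "turn": [0, 0, 0], "hand": 1},
    {"slide": [0, 0, -4], "turn": [0, 0, 0], "hand": 1},
    {"slide": [0, 0, -3], "turn": [0, 0, 0], "hand": 1},
    {"slide": [0, 0, 0], "turn": [0, 0, 4.8], "hand": 1},
    {"slide": [0, 0, 0], "turn": [0, 0, 4.7], "hand": 1},
    {"slide": [0, 0, 0], "turn": [0, 0, 0], "hand": 1},
  ],
)

```text
time: 23.0
tool_pos: [0.6565, -0.0501, 0.1513]
tool_rot: [3.14, -0.0, 1.498]
force: [-0.6, -0.2, 0.3]
opening: 0.0855
```

```bash
python3 - <<'E'
from meas import *
go([.4525,-.0391,.012],1.50)
im,d=shot('scene');P=pts('scene',d);P[d==0]=9;save(im,'s8')
print(np.round(rim('scene',P,(.657,-.049),.07,.022) or 0,4))
print('tall',np.round(rim('scene',P,(.4525,-.039),.088,.022) or 0,4),'short',np.round(rim('scene',P,(.4414,-.1344),.062,.028) or 0,4))
E
```

```text
t 23.0 pos [ 0.6565 -0.0501  0.1513] rpy [ 3.14  -0.     1.498] open 0.0855 F [-0.6 -0.2  0.3]
slide cm [ -0.38 -20.44  13.91] slide at target yaw [ -0.35 -20.42  13.93] turn [ 0.07 -0.   -0.09]
[ 6.58e-01 -4.99e-02  2.32e-02  1.37e+02  6.90e-02]
tall [ 4.526e-01 -3.900e-02  2.260e-02  1.070e+02  8.700e-02] short [ 4.411e-01 -1.335e-01  2.940e-02  1.150e+02  6.080e-02]
```

Flanged is down (rim z 0.069, centred). On to tall.

arm_command(
  steps=[
    {"slide": [0, -3.4, 0], "turn": [0, 0, 0], "hand": 1},
    {"slide": [0, -3.4, 0], "turn": [0, 0, 0], "hand": 1},
    {"slide": [0, -3.4, 0], "turn": [0, 0, 0], "hand": 1},
    {"slide": [0, -3.4, 0], "turn": [0, 0, 0], "hand": 1},
    {"slide": [0, -3.4, 0], "turn": [0, 0, 0], "hand": 1},
    {"slide": [-0.35, -3.4, 0], "turn": [0, 0, 0], "hand": 1},
    {"slide": [0, 0, 0], "turn": [0, 0, 0], "hand": 1},
    {"slide": [0, 0, 0], "turn": [0, 0, 0], "hand": 1},
  ],
)

```text
time: 23.85
tool_pos: [0.4528, -0.0391, 0.1507]
tool_rot: [3.14, 0.0, 1.501]
force: [-0.0, 0.4, 0.1]
opening: 0.0856
```

arm_command(
  steps=[
    {"slide": [0, 0, 2], "turn": [0, 0, 0], "hand": 1},
    {"slide": [0, 0, 2], "turn": [0, 0, 0], "hand": 1},
    {"slide": [0, 0, 0], "turn": [0, 0, 0], "hand": 1},
    {"slide": [0, 0, 0], "turn": [0, 0, 0], "hand": 1},
    {"slide": [0, 0, 0], "turn": [0, 0, 0], "hand": 1},
    {"slide": [0, 0, 0], "turn": [0, 0, 0], "hand": 1},
    {"slide": [0, 0, 0], "turn": [0, 0, 0], "hand": 1},
    {"slide": [0, 0, 0], "turn": [0, 0, 0], "hand": 1},
  ],
)

```text
time: 24.65
tool_pos: [0.4529, -0.039, 0.1106]
tool_rot: [3.141, -0.0, 1.5]
force: [0.0, -0.2, 0.6]
opening: 0.085
```

```bash
python3 - <<'E'
from meas import *
go([.4525,-.0391,.012],1.50)
E
```

```text
t 24.65 pos [ 0.4529 -0.039   0.1106] rpy [ 3.141 -0.     1.5  ] open 0.085 F [ 0.  -0.2  0.6]
slide cm [-0.01 -0.05  9.86] slide at target yaw [-0.01 -0.04  9.86] turn [ 0.05 -0.   -0.02]
```

arm_command(
  steps=[
    {"slide": [0, 0, 2], "turn": [0, 0, 0], "hand": 1},
    {"slide": [0, 0, 3], "turn": [0, 0, 0], "hand": 1},
    {"slide": [0, 0, 2.9], "turn": [0, 0, 0], "hand": 1},
    {"slide": [0, 0, 1], "turn": [0, 0, 0], "hand": 1},
    {"slide": [0, 0, 1], "turn": [0, 0, 0], "hand": 1},
    {"slide": [0, 0, 0], "turn": [0, 0, 0], "hand": 1},
    {"slide": [0, 0, 0], "turn": [0, 0, 0], "hand": 1},
    {"slide": [0, 0, 0], "turn": [0, 0, 0], "hand": 0.5},
  ],
)

```text
time: 25.45
tool_pos: [0.4534, -0.0391, 0.0121]
tool_rot: [3.14, 0.0, 1.5]
force: [0.5, -1.1, -0.2]
opening: 0.0732
```

arm_command(
  steps=[
    {"slide": [0, 0, 0], "turn": [0, 0, 0], "hand": 0.3},
    {"slide": [0, 0, 0], "turn": [0, 0, 0], "hand": -0.5},
    {"slide": [0, 0, 0], "turn": [0, 0, 0], "hand": -0.5},
    {"slide": [0, 0, 0], "turn": [0, 0, 0], "hand": -0.5},
    {"slide": [0, 0, 0], "turn": [0, 0, 0], "hand": -0.5},
    {"slide": [0, 0, 0], "turn": [0, 0, 0], "hand": -0.5},
    {"slide": [0, 0, 0], "turn": [0, 0, 0], "hand": -0.5},
    {"slide": [0, 0, 0], "turn": [0, 0, 0], "hand": -0.5},
  ],
  newtons=60,
)

```text
time: 26.25
tool_pos: [0.4542, -0.0391, 0.0123]
tool_rot: [3.138, -0.0, 1.5]
force: [0.4, 0.9, 8.1]
opening: 0.0479
```

arm_command(
  steps=[
    {"slide": [0, 0, -0.5], "turn": [0, 0, 0], "hand": -0.5},
    {"slide": [0, 0, -1.5], "turn": [0, 0, 0], "hand": -0.5},
    {"slide": [0, 0, -2], "turn": [0, 0, 0], "hand": -0.5},
    {"slide": [0, 0, -3], "turn": [0, 0, 0], "hand": -0.5},
    {"slide": [0, 0, -4], "turn": [0, 0, 0], "hand": -0.5},
    {"slide": [0, 0, -4], "turn": [0, 0, 0], "hand": -0.5},
    {"slide": [0, 0, 0], "turn": [0, 0, -4.8], "hand": -0.5},
    {"slide": [0, 0, 0], "turn": [0, 0, -4.7], "hand": -0.5},
  ],
)

```text
time: 27.05
tool_pos: [0.4532, -0.0391, 0.1629]
tool_rot: [3.139, 0.001, 1.669]
force: [0.2, -0.2, -1.0]
opening: 0.0474
```

```bash
python3 - <<'E'
from meas import *
go([.6473,.0507,.008],1.57+.0946)
im,d=shot('scene');save(im,'s9')
E
```

```text
t 27.05 pos [ 0.4532 -0.0391  0.1629] rpy [3.139e+00 1.000e-03 1.669e+00] open 0.0474 F [ 0.2 -0.2 -1. ]
slide cm [ 7.05 20.15 15.55] slide at target yaw [ 7.12 20.17 15.49] turn [0.17 0.03 0.24]
```

View pics/s9.png

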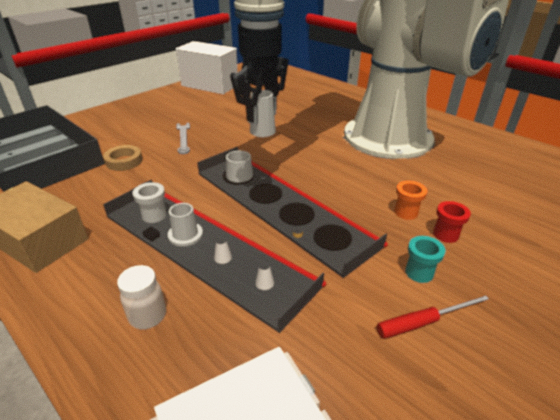

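The tall sleeve is held upright at (262,113). Collared is on its spigot at (150,200) and flanged at (183,222). Onward to the third spigot.

arm_command(
  steps=[
    {"slide": [0.8, 2.2, 0], "turn": [0, 0, 0], "hand": -0.5},
    {"slide": [1.25, 3.6, 0], "turn": [0, 0, 0], "hand": -0.5},
    {"slide": [1.25, 3.6, 0], "turn": [0, 0, 0], "hand": -0.5},
    {"slide": [1.25, 3.6, 0], "turn": [0, 0, 0], "hand": -0.5},
    {"slide": [1.25, 3.6, 0], "turn": [0, 0, 0], "hand": -0.5},
    {"slide": [1.25, 3.6, 0], "turn": [0, 0, 0], "hand": -0.5},
    {"slide": [0, 0, 0], "turn": [0, 0, 0], "hand": -0.5},
    {"slide": [0, 0, 0], "turn": [0, 0, 0], "hand": -0.5},
  ],
)

```text
time: 27.9
tool_pos: [0.6464, 0.0504, 0.1603]
tool_rot: [-3.139, 0.0, 1.665]
force: [0.3, -0.2, -1.3]
opening: 0.0479
```

arm_command(
  steps=[
    {"slide": [0, 0, 2], "turn": [0, 0, 0], "hand": -0.5},
    {"slide": [0, 0, 3], "turn": [0, 0, 0], "hand": -0.5},
    {"slide": [0, 0, 1], "turn": [0, 0, 0], "hand": -0.5},
    {"slide": [0, 0, 0], "turn": [0, 0, 0], "hand": -0.5},
    {"slide": [0, 0, 0], "turn": [0, 0, 0], "hand": -0.5},
    {"slide": [0, 0, 0], "turn": [0, 0, 0], "hand": -0.5},
    {"slide": [0, 0, 0], "turn": [0, 0, 0], "hand": -0.5},
    {"slide": [0, 0, 0], "turn": [0, 0, 0], "hand": -0.5},
  ],
)

```text
time: 28.7
tool_pos: [0.6474, 0.0503, 0.1021]
tool_rot: [3.14, 0.0, 1.665]
force: [0.2, 0.9, -1.5]
opening: 0.0478
```

```bash
python3 - <<'E'
from meas import *
from scipy.optimize import least_squares
go([.6473,.0507,.0083],1.57+.0946)
p=robot.read_state()['tool_pos'];im,d=shot('scene');P=pts('scene',d);P[d==0]=9
zb=p[2]-.0123+.012
m=(P[...,2]>zb-.02)&(P[...,2]<zb+.02)&(np.hypot(P[...,0]-p[0],P[...,1]-p[1])<.035);q=P[m]
f=least_squares(lambda c:np.hypot(q[:,0]-c[0],q[:,1]-c[1])-(.026-.005*(q[:,2]-zb)/.076),p[:2],loss='soft_l1',f_scale=.002)
print(len(q),f.x,'bottom',np.percentile(q[:,2],1),zb)
E
```

```text
t 28.7 pos [0.6474 0.0503 0.1021] rpy [3.14  0.    1.665] open 0.0478 F [ 0.2  0.9 -1.5]
slide cm [ 0.04 -0.02  9.38] slide at target yaw [ 0.04 -0.01  9.38] turn [0.07 0.   0.05]
318 [0.64671627 0.0502025 ] bottom 0.1009355210731538 0.10175943978027689
```

Centred to within 1 mm, with the bottom at the expected height. Lowering and releasing.

arm_command(
  steps=[
    {"slide": [0, 0, 2], "turn": [0, 0, 0], "hand": -0.5},
    {"slide": [0, 0, 2], "turn": [0, 0, 0], "hand": -0.5},
    {"slide": [0, 0, 2], "turn": [0, 0, 0], "hand": -0.5},
    {"slide": [0, 0, 2], "turn": [0, 0, 0], "hand": -0.5},
    {"slide": [0, 0, 0.9], "turn": [0, 0, 0], "hand": -0.5},
    {"slide": [0, 0, 0.4], "turn": [0, 0, 0], "hand": -0.5},
    {"slide": [0, 0, 0.05], "turn": [0, 0, 0], "hand": -0.5},
    {"slide": [0, 0, 0], "turn": [0, 0, 0], "hand": -0.5},
  ],
)

```text
time: 29.55
tool_pos: [0.6473, 0.0503, 0.0087]
tool_rot: [3.141, 0.0, 1.665]
force: [-1.5, -0.4, 0.6]
opening: 0.0474
```

arm_command(
  steps=[
    {"slide": [0, 0, 0], "turn": [0, 0, 0], "hand": -0.5},
    {"slide": [0, 0, 0], "turn": [0, 0, 0], "hand": 0.3},
    {"slide": [0, 0, 0], "turn": [0, 0, 0], "hand": 0.6},
    {"slide": [0, 0, 0], "turn": [0, 0, 0], "hand": 1},
    {"slide": [0, 0, 0], "turn": [0, 0, 0], "hand": 1},
    {"slide": [0, 0, 0], "turn": [0, 0, 0], "hand": 1},
    {"slide": [0, 0, 0], "turn": [0, 0, 0], "hand": 1},
    {"slide": [0, 0, 0], "turn": [0, 0, 0], "hand": 1},
  ],
)

```text
time: 30.35
tool_pos: [0.647, 0.0503, 0.0077]
tool_rot: [-3.142, 0.0, 1.665]
force: [-0.1, 0.3, 0.5]
opening: 0.0851
```

arm_command(
  steps=[
    {"slide": [0, 0, -1], "turn": [0, 0, 0], "hand": 1},
    {"slide": [0, 0, -3], "turn": [0, 0, 0], "hand": 1},
    {"slide": [0, 0, -4], "turn": [0, 0, 0], "hand": 1},
    {"slide": [0, 0, -4], "turn": [0, 0, 0], "hand": 1},
    {"slide": [0, 0, -3], "turn": [0, 0, 0], "hand": 1},
    {"slide": [0, 0, 0], "turn": [0, 0, 4.8], "hand": 1},
    {"slide": [0, 0, 0], "turn": [0, 0, 4.7], "hand": 1},
    {"slide": [0, 0, 0], "turn": [0, 0, 0], "hand": 1},
  ],
)

```text
time: 31.15
tool_pos: [0.6471, 0.0502, 0.1588]
tool_rot: [3.141, -0.0, 1.498]
force: [0.6, -0.2, -0.7]
opening: 0.0853
```

```bash
python3 - <<'E'
from meas import *
go([.4413,-.1342,-.002],1.50)
im,d=shot('scene');P=pts('scene',d);P[d==0]=9
print(np.round(rim('scene',P,(.6473,.0507),.084,.021) or 0,4))
E
```

```text
t 31.15 pos [0.6471 0.0502 0.1588] rpy [ 3.141 -0.     1.498] open 0.0853 F [ 0.6 -0.2 -0.7]
slide cm [-19.89 -19.21  16.06] slide at target yaw [-19.85 -19.23  16.08] turn [ 0.06 -0.01 -0.09]
[6.468e-01 5.150e-02 2.260e-02 1.650e+02 8.280e-02]
```

Tall is down (rim z 0.083, centred). Now short.

arm_command(
  steps=[
    {"slide": [-2.85, -2.75, 0], "turn": [0, 0, 0], "hand": 1},
    {"slide": [-2.85, -2.75, 0], "turn": [0, 0, 0], "hand": 1},
    {"slide": [-2.85, -2.75, 0], "turn": [0, 0, 0], "hand": 1},
    {"slide": [-2.85, -2.75, 0], "turn": [0, 0, 0], "hand": 1},
    {"slide": [-2.85, -2.75, 0], "turn": [0, 0, 0], "hand": 1},
    {"slide": [-2.85, -2.75, 0], "turn": [0, 0, 0], "hand": 1},
    {"slide": [-2.75, -2.7, 0], "turn": [0, 0, 0], "hand": 1},
    {"slide": [0, 0, 0], "turn": [0, 0, 0], "hand": 1},
  ],
)

```text
time: 32.0
tool_pos: [0.4378, -0.1358, 0.1575]
tool_rot: [-3.139, 0.0, 1.5]
force: [0.2, 0.0, 0.0]
opening: 0.0855
```

arm_command(
  steps=[
    {"slide": [0, 0, 3], "turn": [0, 0, 0], "hand": 1},
    {"slide": [0, 0, 3], "turn": [0, 0, 0], "hand": 1},
    {"slide": [0, 0, 0], "turn": [0, 0, 0], "hand": 1},
    {"slide": [0, 0, 0], "turn": [0, 0, 0], "hand": 1},
    {"slide": [0, 0, 0], "turn": [0, 0, 0], "hand": 1},
    {"slide": [0, 0, 0], "turn": [0, 0, 0], "hand": 1},
    {"slide": [0, 0, 0], "turn": [0, 0, 0], "hand": 1},
    {"slide": [0, 0, 0], "turn": [0, 0, 0], "hand": 1},
  ],
)

```text
time: 32.8
tool_pos: [0.4418, -0.1341, 0.0983]
tool_rot: [3.141, 0.0, 1.5]
force: [0.7, 0.1, -0.5]
opening: 0.0856
```

```bash
python3 - <<'E'
from meas import *
go([.4413,-.1342,-.002],1.50)
E
```

```text
t 32.8 pos [ 0.4418 -0.1341  0.0983] rpy [3.141 0.    1.5  ] open 0.0856 F [ 0.7  0.1 -0.5]
slide cm [-1.000e-02 -6.000e-02  1.003e+01] slide at target yaw [-1.000e-02 -5.000e-02  1.003e+01] turn [ 0.06  0.01 -0.01]
```

arm_command(
  steps=[
    {"slide": [0, 0, 3], "turn": [0, 0, 0], "hand": 1},
    {"slide": [0, 0, 3], "turn": [0, 0, 0], "hand": 1},
    {"slide": [0, 0, 2], "turn": [0, 0, 0], "hand": 1},
    {"slide": [0, 0, 1], "turn": [0, 0, 0], "hand": 1},
    {"slide": [0, 0, 0.9], "turn": [0, 0, 0], "hand": 1},
    {"slide": [0, 0, 0], "turn": [0, 0, 0], "hand": 1},
    {"slide": [0, 0, 0], "turn": [0, 0, 0], "hand": 1},
    {"slide": [0, 0, 0], "turn": [0, 0, 0], "hand": 0.8},
  ],
)

```text
time: 33.6
tool_pos: [0.4421, -0.1343, -0.0005]
tool_rot: [3.14, 0.0, 1.5]
force: [-0.5, -0.1, 0.3]
opening: 0.0772
```

arm_command(
  steps=[
    {"slide": [0, 0, 0], "turn": [0, 0, 0], "hand": 0.5},
    {"slide": [0, 0, 0], "turn": [0, 0, 0], "hand": -0.3},
    {"slide": [0, 0, 0], "turn": [0, 0, 0], "hand": -0.3},
    {"slide": [0, 0, 0], "turn": [0, 0, 0], "hand": -0.3},
    {"slide": [0, 0, 0], "turn": [0, 0, 0], "hand": -0.3},
    {"slide": [0, 0, 0], "turn": [0, 0, 0], "hand": -0.3},
    {"slide": [0, 0, 0], "turn": [0, 0, 0], "hand": -0.3},
    {"slide": [0, 0, 0], "turn": [0, 0, 0], "hand": -0.3},
  ],
  newtons=60,
)

```text
time: 34.4
tool_pos: [0.4426, -0.1343, -0.0002]
tool_rot: [3.139, 0.0, 1.499]
force: [0.0, 1.0, 10.2]
opening: 0.0596
```

arm_command(
  steps=[
    {"slide": [0, 0, -0.5], "turn": [0, 0, 0], "hand": -0.3},
    {"slide": [0, 0, -1.5], "turn": [0, 0, 0], "hand": -0.3},
    {"slide": [0, 0, -2], "turn": [0, 0, 0], "hand": -0.3},
    {"slide": [0, 0, -3], "turn": [0, 0, 0], "hand": -0.3},
    {"slide": [0, 0, -4], "turn": [0, 0, 0], "hand": -0.3},
    {"slide": [0, 0, -4], "turn": [0, 0, 0], "hand": -0.3},
    {"slide": [0, 0, 0], "turn": [0, 0, -4.8], "hand": -0.3},
    {"slide": [0, 0, 0], "turn": [0, 0, -4.7], "hand": -0.3},
  ],
)

```text
time: 35.2
tool_pos: [0.4421, -0.1343, 0.1505]
tool_rot: [3.139, 0.001, 1.669]
force: [-0.8, -0.1, -0.7]
opening: 0.0593
```

```bash
python3 - <<'E'
from meas import *
go([.6379,.1503,-.005],1.57+.0946)
im,d=shot('scene');save(im,'s10')
E
```

```text
t 35.2 pos [ 0.4421 -0.1343  0.1505] rpy [3.139e+00 1.000e-03 1.669e+00] open 0.0593 F [-0.8 -0.1 -0.7]
slide cm [26.43 22.22 15.59] slide at target yaw [26.5  22.16 15.55] turn [0.17 0.07 0.24]
```

View pics/s10.png

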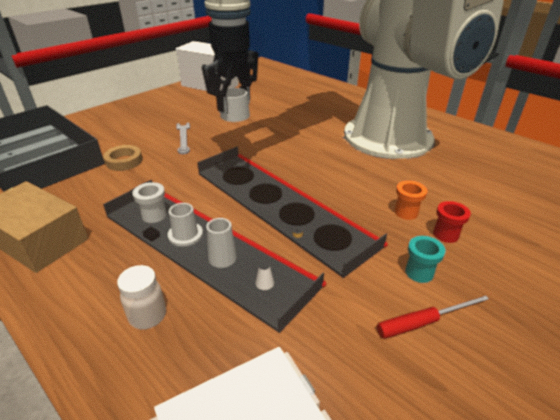

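The short sleeve is held upright at (235,104) and the other three are placed. The carry passes well above the tall sleeve.

arm_command(
  steps=[
    {"slide": [2.0, 1.7, 0], "turn": [0, 0, 0], "hand": -0.3},
    {"slide": [3.5, 2.93, 0], "turn": [0, 0, 0], "hand": -0.3},
    {"slide": [3.5, 2.93, 0], "turn": [0, 0, 0], "hand": -0.3},
    {"slide": [3.5, 2.93, 0], "turn": [0, 0, 0], "hand": -0.3},
    {"slide": [3.5, 2.93, 0], "turn": [0, 0, 0], "hand": -0.3},
    {"slide": [3.5, 2.93, 0], "turn": [0, 0, 0], "hand": -0.3},
    {"slide": [3.5, 2.93, 0], "turn": [0, 0, 0], "hand": -0.3},
    {"slide": [3.5, 2.9, 0], "turn": [0, 0, 0], "hand": -0.3},
  ],
)

```text
time: 36.05
tool_pos: [0.6375, 0.1524, 0.1484]
tool_rot: [-3.141, 0.0, 1.664]
force: [0.9, -0.3, -1.1]
opening: 0.0597
```

arm_command(
  steps=[
    {"slide": [0, 0, 2], "turn": [0, 0, 0], "hand": -0.3},
    {"slide": [0, 0, 3], "turn": [0, 0, 0], "hand": -0.3},
    {"slide": [0, 0, 1], "turn": [0, 0, 0], "hand": -0.3},
    {"slide": [0, 0, 0], "turn": [0, 0, 0], "hand": -0.3},
    {"slide": [0, 0, 0], "turn": [0, 0, 0], "hand": -0.3},
    {"slide": [0, 0, 0], "turn": [0, 0, 0], "hand": -0.3},
    {"slide": [0, 0, 0], "turn": [0, 0, 0], "hand": -0.3},
    {"slide": [0, 0, 0], "turn": [0, 0, 0], "hand": -0.3},
  ],
)

```text
time: 36.85
tool_pos: [0.6377, 0.1506, 0.0897]
tool_rot: [3.14, -0.0, 1.665]
force: [0.1, -0.2, 0.1]
opening: 0.0595
```

```bash
python3 - <<'E'
from meas import *
from scipy.optimize import least_squares
go([.6379,.1503,-.0042],1.57+.0946)
p=robot.read_state()['tool_pos'];im,d=shot('scene');P=pts('scene',d);P[d==0]=9
zb=p[2]+.012
m=(P[...,2]>zb-.02)&(P[...,2]<zb+.012)&(np.hypot(P[...,0]-p[0],P[...,1]-p[1])<.04);q=P[m]
f=least_squares(lambda c:np.hypot(q[:,0]-c[0],q[:,1]-c[1])-(.032-.004*(q[:,2]-zb)/.05),p[:2],loss='soft_l1',f_scale=.002)
print(len(q),f.x,'bottom',np.percentile(q[:,2],1),zb)
E
```

```text
t 36.85 pos [0.6377 0.1506 0.0897] rpy [ 3.14  -0.     1.665] open 0.0595 F [ 0.1 -0.2  0.1]
slide cm [-0.04  0.01  9.39] slide at target yaw [-0.04  0.02  9.39] turn [ 0.08 -0.01  0.03]
268 [0.63713664 0.15018966] bottom 0.10055906936012904 0.10165314072182562
```

arm_command(
  steps=[
    {"slide": [0, 0, 2], "turn": [0, 0, 0], "hand": -0.3},
    {"slide": [0, 0, 2], "turn": [0, 0, 0], "hand": -0.3},
    {"slide": [0, 0, 2], "turn": [0, 0, 0], "hand": -0.3},
    {"slide": [0, 0, 2], "turn": [0, 0, 0], "hand": -0.3},
    {"slide": [0, 0, 0.9], "turn": [0, 0, 0], "hand": -0.3},
    {"slide": [0, 0, 0.4], "turn": [0, 0, 0], "hand": -0.3},
    {"slide": [0, 0, 0.05], "turn": [0, 0, 0], "hand": -0.3},
    {"slide": [0, 0, 0], "turn": [0, 0, 0], "hand": -0.3},
  ],
)

```text
time: 37.7
tool_pos: [0.6374, 0.1507, -0.0038]
tool_rot: [3.141, -0.0, 1.665]
force: [-1.9, 0.1, 1.7]
opening: 0.0594
```

arm_command(
  steps=[
    {"slide": [0, 0, 0], "turn": [0, 0, 0], "hand": -0.3},
    {"slide": [0, 0, 0], "turn": [0, 0, 0], "hand": 0.4},
    {"slide": [0, 0, 0], "turn": [0, 0, 0], "hand": 0.7},
    {"slide": [0, 0, 0], "turn": [0, 0, 0], "hand": 1},
    {"slide": [0, 0, 0], "turn": [0, 0, 0], "hand": 1},
    {"slide": [0, 0, 0], "turn": [0, 0, 0], "hand": 1},
    {"slide": [0, 0, 0], "turn": [0, 0, 0], "hand": 1},
    {"slide": [0, 0, 0], "turn": [0, 0, 0], "hand": 1},
  ],
)

```text
time: 38.5
tool_pos: [0.6371, 0.1507, -0.0049]
tool_rot: [-3.142, 0.0, 1.665]
force: [-0.1, 0.4, 0.2]
opening: 0.0853
```

arm_command(
  steps=[
    {"slide": [0, 0, -1], "turn": [0, 0, 0], "hand": 1},
    {"slide": [0, 0, -3], "turn": [0, 0, 0], "hand": 1},
    {"slide": [0, 0, -4], "turn": [0, 0, 0], "hand": 1},
    {"slide": [0, 0, -4], "turn": [0, 0, 0], "hand": 1},
    {"slide": [0, 0, -4], "turn": [0, 0, 0], "hand": 1},
    {"slide": [0, 0, -2], "turn": [0, 0, 0], "hand": 1},
    {"slide": [0, 0, 0], "turn": [0, 0, 0], "hand": 1},
    {"slide": [0, 0, 0], "turn": [0, 0, 0], "hand": 1},
  ],
)

```text
time: 39.3
tool_pos: [0.6371, 0.1507, 0.1757]
tool_rot: [3.141, -0.0, 1.665]
force: [-1.0, 0.0, -1.2]
opening: 0.0856
```

```bash
python3 - <<'E'
from meas import *
im,d=shot('scene');P=pts('scene',d);P[d==0]=9;save(im,'s11')
for k,c,z,r in(('short',(.638,.1503),.058,.028),('tall',(.6473,.0507),.084,.021),('flan',(.657,-.049),.07,.022),('coll',(.666,-.148),.07,.03)): print(k,np.round(rim('scene',P,c,z,r) or 0,4))
s=robot.read_state();print(s['time'],s['tool_pos'],s['force'])
E
```

```text
short [6.373e-01 1.508e-01 2.920e-02 2.420e+02 5.730e-02]
tall [6.482e-01 5.070e-02 2.200e-02 1.580e+02 8.320e-02]
flan [ 6.569e-01 -5.000e-02  2.330e-02  1.330e+02  6.910e-02]
coll [ 6.642e-01 -1.485e-01  3.130e-02  2.990e+02  6.930e-02]
39.35 [0.63645897 0.15051946 0.17452814] [-0.0500017   0.40134433 -0.23230034]
```

View pics/s11.png

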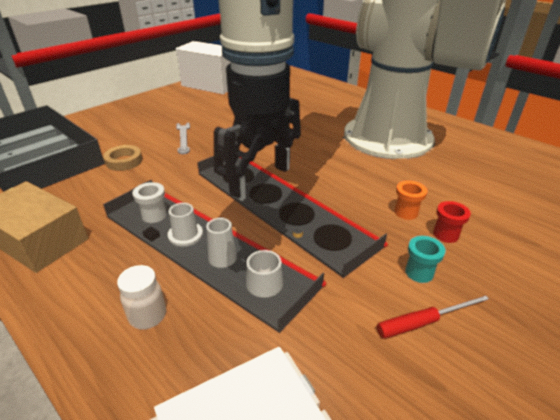

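All four stand upright: short (265,273), tall (221,243), flanged (183,222), collared (150,200). The nut at (297,235) and the end cap at (151,234) are in place, and the gripper is clear above. Handing in.

```bash
python3 -c "
from plant import ticket
print(ticket.sign_off())"
```

```text
the job is handed in; nothing more can be done
None
```

All four sleeves are on the kit spigots in reverse order: collared on the rightmost, then flanged, tall, and short on the leftmost. I handed the job in at about 39 s.

**Final checks:**
- **Position:** each sleeve's rim centre measured within about 2 mm of its spigot axis.
- **Seating:** rim heights came out within 1 mm of fully down on the board. All readings, including those on the goods-in shelf, ran about 1 mm low.
- **Scene:** in the last picture all four sleeves are upright, the nut and end cap are where they were, and the open gripper is clear of everything. The largest wrist force reported at the end of a move was about 11 N.

**What disagreed:**
- **Fingertip height:** the fingertips stood 22 mm above the reported tool point, where the stated overhang puts them 8 mm below it.
- **Effect:** the first grip on the collared sleeve caught only the collar's edge, and the second closed empty above it. The sleeve stayed upright and in place both times. I measured the offset by camera and used it for every later grasp.
- **Slight tilt:** one fit of the hanging collared sleeve suggested about 3° of tilt. I took this as a fit artefact, and its rim was level once it was down.

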